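Reset the length stop of a foam-strip cutting jig

ROBOT

A 6-joint arm with a two-finger parallel gripper is mounted at the origin on the work surface. World frame = base frame: x ahead of the robot, y to its left, z up, the work surface at z = 0. Lengths are in m, angles in degrees, forces in N, time in s.
With the tool pointing down it reaches from about 0.325 to 0.85 m from the base axis. Payload 15.5 kg.
Tool frame: the origin (TCP) lies at the very end of the fingers, on their centre line; the grasp point (between the pads) lies arm.grip_depth behind it (arm.grip_depth is the distance from the TCP to the grasp point, in m); z points along the fingers, y is the line along which they close (so a half turn about z gives the same grasp; the last joint's range is limited). The gripper opens to 91 mm and grips with 3 to 60 N. Pads are 32 mm wide; open, the fingers measure 118 mm over their backs; the gripper's body (76 mm by 178 mm) begins 60 mm behind the grasp point.
Start: joints at [58.413, 28.281, 77.091, -0, 74.628, -5.472], TCP at [0.275, 0.561, 0.214] pointing down, gripper open.
Joint ranges: [-166.48, 166.48], [-47.26, 123.95], [12.59, 153.08], [-70.14, 250.14], [6.76, 159.57], [-176.63, 176.63]. Speed limits (degrees/s): [108.29, 108.29, 147.25, 172.46, 172.46, 172.46].

INTERFACE

Orientations are given as a 3x3 rotation matrix whose columns are the frame's x, y, z axes.
In Python, from rig import arm gives the robot as it stands. Calls block until the motion is done:
- arm.move_to(position, orientation): joint-space move of the TCP to a pose.
- arm.move_l(position, orientation=None, feed=0.15): straight line of the TCP; orientation=None keeps the orientation; feed is the mean speed in m/s.
- arm.move_joints(angles): joint-space move.
- arm.grip(opening): finger opening in m; the grip force is fixed at half the most; returns when the fingers have stopped.
- arm.sleep(seconds).
- arm.solve_ik(position, orientation): joint angles nearest the present ones, or None.
- arm.snapshot(name): name is "side" or "top" or "wrist"; returns the picture (384x512x3 uint8, red, green, blue); there is no depth.
- arm.get_calibration(name): a dict with "intrinsics" (3x3 intrinsics, pixels), "cam_to_world" (4x4, takes a point from camera to world coordinates). Camera axes: x right, y down, z forward; pixel columns grow to the right and rows downward; lengths in m; the calibration is good to about 2 mm. A picture is of the moment at which its call begins: read the wrist's pose just before it. get_calibration takes no time and is no camera call; for the wrist camera it gives the pose at the moment of the call.
A pose or a line that the arm cannot do raises arm.Unreachable and nothing moves.
- arm.sign_off(): hands the job in; it is judged then, once.
Readings, each from a call of its own:
- arm.current_t(): time.
- arm.current_joint_positions(): joint angles.
- arm.current_dq(): joint speeds.
- arm.current_tau(): joint torques, N m.
- arm.current_ee_pos(): TCP position.
- arm.current_tool_rot(): TCP orientation.
- arm.current_force(): force on the tool from outside, world axes, zero at the start.
- arm.current_torque(): the same for the moment, N m.
- arm.current_width(): finger opening in m.
- arm.current_grasp_force(): force on a finger pad.
Only numpy, scipy, OpenCV 4.12 (cv2) and the standard library are available. Lean on these libraries where they do the work, as an engineer would, in place of code of your own. Each camera call takes 0.05 s, during which the arm holds its last target. There are 200 camera calls.

TASK

Swing the red-knobbed clamp lever well open to free the blue length stop, slide the stop along its rail until its black pointer stands at the red mark on the scale (not the green one), then swing the lever back until you feel the clamp bite firmly, without forcing it, and let go, leaving the pointer on the red mark. The rail is worn, so the lever bites at a different angle from place to place; leave the cup, the glue bottle and the battery pack where they are.

Things in the scene. Friction and masses are not known exactly. Their poses are not given: they have to be found in the camera images.
- jig: Strip-cutting jig, fixed: plywood base (x -60 to 120 mm, y +-240 mm, 18 mm thick), aluminium rail 30 mm wide with a black rubber top along its y axis, 37 to 40 mm above the table, white scale strip on the rail's +x side, wooden saw guide 52 mm high near y -220 mm. Origin on the table under the rail's middle; x points across the rail to the scale, away from the robot; y along the rail; z up.
- stop (a joint): Position (m) of the blue length stop along the rail (jig y), 0 in the middle, travel -0.14 to 0.14. The stop is a block 100 mm across the rail (x +-50 mm of the jig) and 80 mm along it, top 55 mm above the table. Freed, it slides with about 5 N of friction and stays where it is left; clamped it does not slide.
- pointer (a point): Tip of the thin black pointer on the scale side of the stop, 30 mm above the table and 69 mm in +x from the rail's middle, at the stop's middle along the rail. Same axes as the jig.
- rib (a point): Yellow grip rib on top of the stop: 20 mm thick along the rail, 44 mm long across it, from 55 to 100 mm above the table. Point in its middle, 80 mm above the table, 26 mm in +x of the rail's middle. Same axes as the jig. Nothing stands within 30 mm of its two broad (+-y) faces.
- lever (a joint): Clamp lever angle (rad): at 0 it points to jig +y; grows as it opens towards the robot (anticlockwise from above), end stop 1.35; open wide (0.9 or more) the stop is free. Free swing takes 3 N at the knob. Swung shut it bites somewhere in 0.2 to 0.75 (hidden, varies along the rail), then resists with 9 N some 0.13 further: firm. Over 12 N is forcing. Let go, it springs back a little and stays.
- lever_pivot (a point): Point on the lever's vertical pivot axis, on the stop, 26 mm in -x of the rail's middle, 72 mm above the table. Same axes as the jig.
- lever_knob (a point): Middle of the upright red knob at the lever's end: a round post 18 mm across, from 70 to 122 mm above the table; this point is 102 mm above the table and 90 mm from the pivot axis. Its y axis points from pivot to knob, along the lever (a 12 mm bar at 72 mm height).
- shoe: Brake shoe, hidden inside the stop; the lever presses it down on a rubber strip along the top of the rail.
- red_mark (a point): Point on the red mark: a line 4 mm wide along the rail and 30 mm across it, with a 16 mm red disc at its far end, on the scale 21 mm above the table. Same axes as the jig. Fixed.
- green_mark (a point): Point on the green mark, made like the red one, for another length: not wanted now. Fixed.
- cup_center (a point): Middle of a white plastic cup, 72 mm across the rim, 85 mm tall, standing loose beyond the jig (bystander).
- glue_center (a point): Middle of a yellow glue bottle, 40 mm across, 110 mm tall, standing loose beyond the jig (bystander).
- battery_center (a point): Middle of a blue and black battery pack, 36 x 105 x 26 mm, lying loose on the robot's side of the jig near its -y end (bystander).

How it is judged:
By the outcome, as a careful person would: the job done as asked, in the order asked, and still so for the second after the job is handed in, with the robot touching nothing.
It also fails if it takes over 61 s, if anything falls off the work surface, if the arm or the gripper's body presses on something with over 40 N, if the wrist force passes 120 N, or if a joint passes its speed limit or range.

## Working session

There is one attempt and no reset: what is moved stays moved. The work goes in short steps, each a Python script; the robot and the scene stay as the last script left them, time stands still between calls to the robot, and variables do not carry over. Pictures are saved under pics/ and viewed, at most 10 in all, crops included, and the job is handed in when it is done.

```bash
mkdir -p pics; ls
python3 - <<'E'
from rig import arm
import cv2,numpy as np
for n in("top","side"):
    im=arm.snapshot(n); np.save(f"pics/{n}0.npy",im); cv2.imwrite(f"pics/{n}0.png",cv2.resize(im[:,:,::-1],(768,576),interpolation=cv2.INTER_CUBIC))
    c=arm.get_calibration(n); print(n,np.round(c["intrinsics"],1).tolist(),np.round(c["cam_to_world"],3).tolist())
print(arm.grip_depth,arm.current_t(),arm.current_force(),np.round(arm.current_tool_rot(),2).tolist())
E
```

```text
pics
top [[416.8, 0.0, 259.8], [0.0, 416.8, 190.0], [0.0, 0.0, 1.0]] [[0.012, -0.985, 0.169, 0.442], [-1.0, -0.016, -0.025, -0.023], [0.028, -0.169, -0.985, 0.912], [0.0, 0.0, 0.0, 1.0]]
side [[496.1, 0.0, 248.9], [0.0, 496.1, 192.2], [0.0, 0.0, 1.0]] [[0.748, -0.387, 0.539, -0.032], [-0.663, -0.407, 0.628, -0.718], [-0.024, -0.827, -0.561, 0.73], [0.0, 0.0, 0.0, 1.0]]
0.0188 0.1 [ 0.44639012 -0.1905595  -0.56295857] [[-0.9, 0.44, -0.0], [0.44, 0.9, -0.0], [0.0, -0.0, -1.0]]
```

View pics/top0.png

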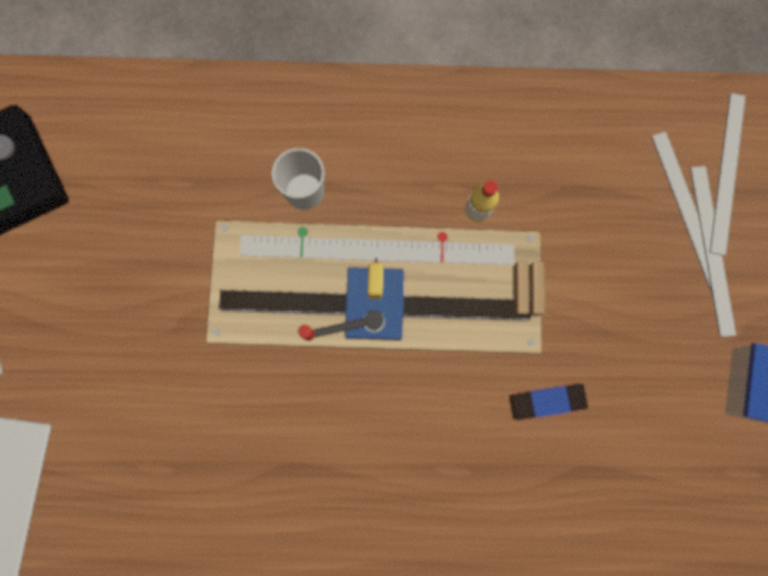

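View pics/side0.png

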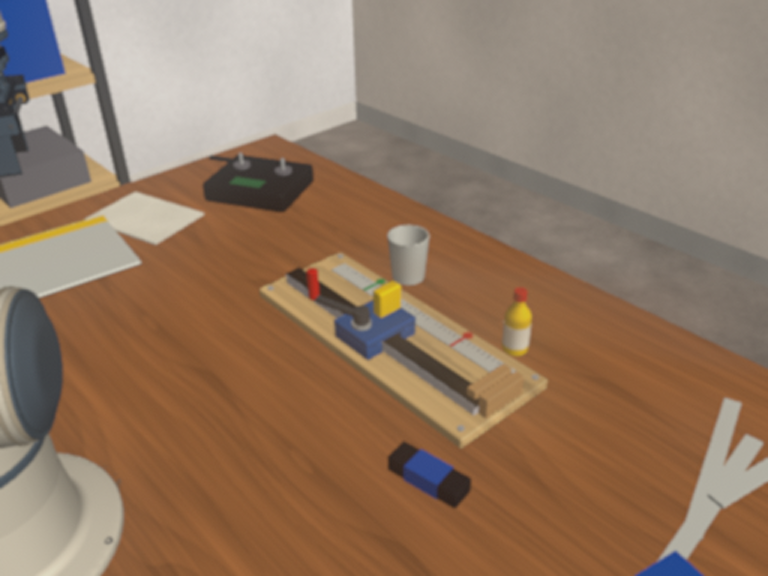

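The top view (768 px scale) shows the jig square to the robot. The knob is at (305,331), the yellow rib at (376,281) and the pointer tip at about (376,260). The red mark's disc is at (442,237) and its line at (442,252); green is at (302,232). The side view agrees, and the glue bottle, cup and battery pack are clear of the stop.

```bash
cat > h.py <<'E'
from rig import arm
import cv2,numpy as np
def ray(n,uv,z,c=None):
    c=c or arm.get_calibration(n); T=c["cam_to_world"]
    uv=np.atleast_2d(uv).astype(float)
    d=np.c_[uv,np.ones(len(uv))]@np.linalg.inv(c["intrinsics"]).T@T[:3,:3].T
    o=T[:3,3]; return o+d*((z-o[2])/d[:,2])[:,None]
def mask(im,lo,hi,roi=None):
    h=cv2.cvtColor(im,cv2.COLOR_RGB2HSV); m=cv2.inRange(h,np.array(lo),np.array(hi))
    if roi: k=np.zeros_like(m); x0,y0,x1,y1=roi; k[y0:y1,x0:x1]=255; m&=k
    return m
def red(im,roi,s=110): return mask(im,(0,s,60),(8,255,255),roi)|mask(im,(172,s,60),(180,255,255),roi)
def cen(m):
    n,l,st,c=cv2.connectedComponentsWithStats(m); i=1+np.argmax(st[1:,4]); return c[i],st[i]
E
python3 - <<'E'
from h import *
im=np.load("pics/top0.npy")
hsv=cv2.cvtColor(im,cv2.COLOR_RGB2HSV)
print("wood",hsv[155,150],hsv[215,300],"table",hsv[250,250],"rail",hsv[200,180])
m=mask(im,(10,30,150),(30,140,255),(120,135,380,245))
m=cv2.morphologyEx(m,cv2.MORPH_CLOSE,np.ones((15,15)))
cs=max(cv2.findContours(m,0,1)[0],key=cv2.contourArea)
q=cv2.boxPoints(cv2.minAreaRect(cs)); w=ray("top",cs[:,0],.018)[:,:2]
print("base rect world",[np.round(a,4) for a in cv2.minAreaRect((w*1000).astype(np.float32))])
r=mask(im,(0,0,0),(180,255,60),(140,185,230,215)),
bl=mask(im,(0,0,0),(180,255,70),(140,185,360,215)); 
cv2.imwrite("pics/m.png",np.hstack([m,bl]))
k=red(im,(180,205,230,235)); c,s=cen(k); print("knob",c,s,ray("top",c,.11))
k=red(im,(270,145,320,180),90); c,s=cen(k); print("red",c,s,ray("top",c,.021))
ys,xs=np.nonzero(k); print([(y,xs[ys==y].mean().round(1),(ys==y).sum()) for y in sorted(set(ys))])
k=mask(im,(45,60,50),(85,255,255),(180,145,230,180)); c,s=cen(k); print("green",c,s,ray("top",c,.021))
k=mask(im,(20,150,120),(35,255,255),(230,165,270,210)); c,s=cen(k); print("rib",c,s,ray("top",c,.1))
k=mask(im,(100,120,40),(125,255,255),(220,170,280,235)); c,s=cen(k); print("block",c,s,ray("top",[s[:2],s[:2]+s[2:4]],.055))
cv2.imwrite("pics/crop.png",cv2.resize(im[140:240,130:370,::-1],None,fx=3.3,fy=3.3,interpolation=cv2.INTER_CUBIC))
# side triangulation
im=np.load("pics/side0.npy")
k=red(im,(195,170,225,205)); c,s=cen(k); print("side knob",c,s); 
k=red(im,(295,220,320,235),90); c,s=cen(k); print("side red",c,ray("side",c,.021))
E
```

```text
wood [ 19  76 187] [ 19  79 187] table [ 13 128 143] rail [23 74 55]
base rect world [array([598.7539, -26.9904]), array([242.4747, 575.4835]), np.float64(1.1584)]
knob [203.84210526 221.07894737] [199 217  11   9  76] [[0.51790553 0.06304537 0.11      ]]
red [294.375      160.58333333] [292 155   6  20  48] [[ 0.66251264 -0.12145438  0.021     ]]
[(np.int64(155), np.float64(294.5), np.int64(4)), (np.int64(156), np.float64(294.5), np.int64(6)), (np.int64(157), np.float64(294.5), np.int64(6)), (np.int64(158), np.float64(294.5), np.int64(6)), (np.int64(159), np.float64(294.5), np.int64(6)), (np.int64(160), np.float64(294.5), np.int64(4)), (np.int64(161), np.float64(294.5), np.int64(2)), (np.int64(162), np.float64(294.5), np.int64(2)), (np.int64(163), np.float64(294.0), np.int64(1)), (np.int64(164), np.float64(294.0), np.int64(1)), (np.int64(165), np.float64(294.0), np.int64(1)), (np.int64(166), np.float64(294.0), np.int64(1)), (np.int64(167), np.float64(294.0), np.int64(1)), (np.int64(168), np.float64(294.0), np.int64(1)), (np.int64(169), np.float64(294.0), np.int64(1)), (np.int64(170), np.float64(294.0), np.int64(1)), (np.int64(171), np.float64(294.0), np.int64(1)), (np.int64(172), np.float64(294.0), np.int64(1)), (np.int64(173), np.float64(294.0), np.int64(1)), (np.int64(174), np.float64(294.0), np.int64(1))]
green [201.35483871 154.48387097] [199 152   6   7  31] [[0.672489   0.08305723 0.021     ]]Traceback (most recent call last):
  File "<stdin>", line 17, in <module>
  File "h.py", line 14, in cen
    n,l,st,c=cv2.connectedComponentsWithStats(m); i=1+np.argmax(st[1:,4]); return c[i],st[i]
                                                      ~~~~~~~~~^^^^^^^^^^
    return _wrapfunc(a, 'argmax', axis=axis, out=out, **kwds)
    return bound(*args, **kwds)
ValueError: attempt to get argmax of an empty sequence
```

Run:
```python
from h import *
im=np.load("pics/top0.npy")
hsv=cv2.cvtColor(im,cv2.COLOR_RGB2HSV)
print("rib",hsv[187,250],"blk",hsv[205,240])
m=mask(im,(0,0,150),(40,105,255),(120,135,380,250))
m=cv2.morphologyEx(m,cv2.MORPH_OPEN,np.ones((3,3)))
cs=np.vstack([c for c in cv2.findContours(m,0,1)[0] if cv2.contourArea(c)>300])
w=ray("top",cs[:,0],.018)[:,:2]; print("base",cv2.minAreaRect((w*1000).astype(np.float32)))
for nm,lo,hi,z,roi in(("rib",(20,120,90),(35,255,255),.1,(230,165,270,200)),("block",(100,100,30),(125,255,255),.055,(220,170,280,235))):
    k=mask(im,lo,hi,roi)
    if k.any():
        c,s=cen(k);print(nm,c,s,ray("top",c,z)[0],[(np.round(np.array(a),1)) for a in cv2.minAreaRect((ray("top",np.argwhere(k)[:,::-1],z)[:,:2]*1000).astype(np.float32))])
g=cv2.cvtColor(im,cv2.COLOR_RGB2GRAY)
print(g[166:182,244:258])
cv2.imwrite("pics/crop.png",cv2.resize(im[140:240,130:370,::-1],None,fx=3.3,fy=3.3,interpolation=cv2.INTER_CUBIC))
im=np.load("pics/side0.npy")
k=red(im,(195,170,225,205)); c,s=cen(k); print("side knob",c,s,ray("side",c,.1)); 
k=red(im,(295,220,320,235),90); c,s=cen(k); print("side red",c,ray("side",c,.021))
```

```text
rib [ 24 136 204] blk [108 122 134]
base ((595.2391357421875, -28.3851318359375), (483.4565734863281, 180.6306915283203), 89.02820587158203)
rib [249.7688172  186.01612903] [246 175   9  23 186] [ 0.58964102 -0.02409082  0.1       ] [array([589.8, -24.6]), array([44.3, 15.9]), np.float64(0.9)]
block [250.23654917 202.14564007] [ 231  180   38   46 1078] [ 0.56381153 -0.02564763  0.055     ] [array([563.7, -24.1]), array([94.3, 76.9]), np.float64(0.5)]
[[182 182 181 182 183 182 182 180 181 180 182 183 182 182]
 [181 183 182 182 182 184 183 182 182 183 183 181 183 182]
 [181 183 182 182 184 182 183 184 182 182 182 182 183 184]
 [182 181 183 182 184 182 183 183 182 182 182 181 183 181]
 [183 182 182 183 183 182 178 181 183 182 182 183 183 181]
 [183 181 181 182 180 175 165 166 179 182 181 182 183 182]
 [176 178 179 176 174 161 139 145 170 178 180 180 181 179]
 [169 172 173 170 165 150 121 133 161 174 171 173 172 173]
 [169 169 168 164 156 144 120 131 156 163 165 165 168 166]
 [167 162 158 160 160 153 146 148 156 164 167 169 169 167]
 [161 149 147 160 166 166 166 167 171 172 176 169 167 169]
 [145 135 142 161 172 172 174 175 177 179 176 167 161 160]
 [120 120 138 162 173 173 175 177 178 179 178 161 145 144]
 [ 99 107 139 161 172 174 177 176 179 180 177 150 118 112]
 [ 91 106 137 163 175 175 177 177 178 180 176 148 108  94]
 [ 94 109 139 162 172 177 178 178 179 180 175 146 107  94]]
side knob [208.30909091 188.75757576] [203 179  11  21 165] [[0.5148766 0.061275  0.1      ]]
side red [308.27027027 225.13513514] [[ 0.65853466 -0.12088427  0.021     ]]
```

View pics/crop.png

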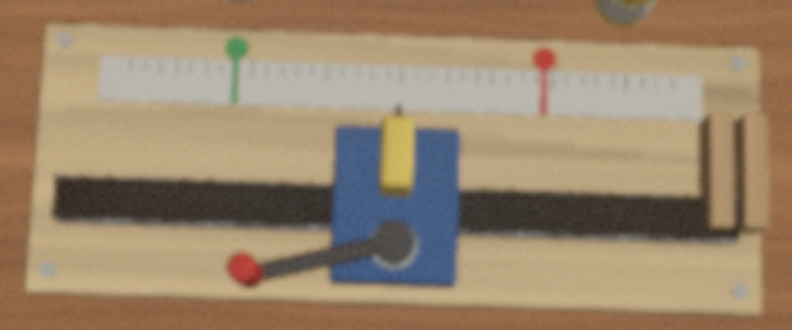

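The measurements agree with each other:
- **Jig:** origin is about (0.565, −0.028), yawed −1°; the base measures 483×181 mm.
- **Stop:** s ≈ +4 mm.
- **Lever:** 0.27 rad, with the knob radius measuring 89.5 mm.
- **Red mark:** jig y ≈ −92 mm.

Next I'll straddle the knob and swing it open.

```bash
cat >> h.py <<'E'
A=np.deg2rad(-0.97); JX=np.array([np.cos(A),np.sin(A),0]); JY=np.array([-np.sin(A),np.cos(A),0])
O=np.array([.5952,-.0284,0])-.03*JX
def W(x,y,z): return O+x*JX+y*JY+np.array([0,0,z])
def R(a): c,s=np.cos(a),np.sin(a); return np.array([[-s,c,0],[c,s,0],[0,0,-1.]])   # tool y at world angle a
def J(p): d=np.asarray(p)-O; return np.array([d@JX,d@JY])
def knob(s,th,z): return W(-.026-.09*np.sin(th),s+.09*np.cos(th),z), R(A+th)
def shut(th): return np.cos(th)*JX+np.sin(th)*JY   # closing tangent; tool y = same
E
python3 - <<'E'
from h import *
print("pointer",J(ray("top",[250.4,172.5],.03)[0]),"red",J(ray("top",[294.1,168.5],.021)[0]),J(ray("top",[294.5,157.5],.021)[0]))
S=.0039;Z=.088
p,r=knob(S,.27,.17); arm.grip(.042); arm.move_to(p,r)
f0=arm.current_force(); print(arm.current_t(),f0,arm.current_width())
arm.move_l(knob(S,.27,Z)[0],feed=.1); print(arm.current_force()-f0)
for th in np.arange(.37,1.29,.1):
    p,r=knob(S,th,Z); arm.move_l(p,r,feed=.06); f=arm.current_force()-f0; print(round(th,2),round(f@shut(th),1),np.round(f,1),round(arm.current_t(),2))
im=arm.snapshot("top"); np.save("pics/top1.npy",im)
p,r=knob(S,th-.04,Z); arm.move_l(p,r); p[2]=.19; arm.move_l(p,feed=.2)
print(arm.current_t())
im=arm.snapshot("top"); c,s=cen(red(im,(180,200,280,270))); print(s,J(ray("top",c,.11)[0]))
cv2.imwrite("pics/t1.png",cv2.resize(im[140:280,130:370,::-1],None,fx=3,fy=3,interpolation=cv2.INTER_CUBIC))
E
```

```text
pointer [0.06680366 0.00395198] red [ 0.0810137  -0.09155513] [ 0.1058697  -0.09207658]
2.975 [ 0.2106719   0.21108879 -0.07816244] 0.041757842159093596
[-0.19143086 -0.01400528 -0.75355676]
0.37 0.2 [ 0.1  0.2 -0.3] 4.24
0.47 0.4 [0.3 0.4 0.3] 4.54
0.57 0.7 [0.6 0.4 0.6] 4.84
0.67 -0.0 [-0.6  0.8 -1.1] 5.14
0.77 0.2 [0.1 0.2 0.6] 5.44
0.87 -0.1 [ 0.7 -0.8  0.3] 5.74
0.97 -0.4 [-1.   0.2  0.7] 6.04
1.07 0.2 [ 0.9 -0.2  0.2] 6.34
1.17 -0.6 [-0.5 -0.4 -0.6] 6.64
1.27 -0.9 [-0.4 -0.9  0.2] 6.94
7.9Traceback (most recent call last):
  File "<stdin>", line 12, in <module>
  File "h.py", line 14, in cen
    n,l,st,c=cv2.connectedComponentsWithStats(m); i=1+np.argmax(st[1:,4]); return c[i],st[i]
                                                      ~~~~~~~~~^^^^^^^^^^
    return _wrapfunc(a, 'argmax', axis=axis, out=out, **kwds)
    return bound(*args, **kwds)
ValueError: attempt to get argmax of an empty sequence
```

The force stayed in the noise, about ±1 N, and the gripper hides the knob. I'll move over to the rib side and look.

Run:
```python
from h import *
p=W(.10,.16,.25); arm.move_to(p,R(A+np.pi/2))
im=arm.snapshot("side"); im2=arm.snapshot("top"); np.save("pics/top2.npy",im2)
print(arm.current_t())
cv2.imwrite("pics/t1.png",cv2.resize(np.vstack([im[140:300,150:380,::-1],im2[135:280,140:370,::-1]]),None,fx=1.9,fy=1.9,interpolation=cv2.INTER_CUBIC))
```

```text
9.0417
```

View pics/t1.png

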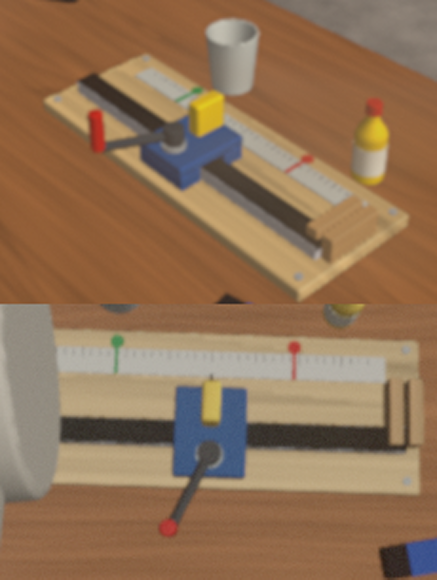

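The lever now stands at about 1.05–1.1 rad. The stop, pointer and marks are otherwise unchanged. I'll check that angle, grip the rib and slide.

```bash
cat >> h.py <<'E'
def sub(im,rows,c0,c1,ch):
    # weighted column centre per row of a line standing out against its background
    out=[]
    for v in rows:
        a=ch(im[v,c0:c1].astype(float)); b=np.median(a); w=np.clip(a-b-8,0,None)
        if w.sum()>20: out.append((c0+(w*np.arange(c1-c0)).sum()/w.sum(),v))
    return np.array(out)
redness=lambda a:a[:,0]-a[:,1:].mean(1)
dark=lambda a:255-a.mean(1)
E
python3 - <<'E'
from h import *
im=np.load("pics/top2.npy")
c,s=cen(red(im,(215,240,240,265))); q=J(ray("top",c,.11)[0])-[-.026,.0039]; print(s,q,np.hypot(*q),"theta",np.arctan2(-q[0],q[1]))
l=sub(im,range(163,174),285,304,redness); mk=J_=np.array([J(x) for x in ray("top",l,.021)]); print("red line",mk.mean(0),mk[:,1].std())
l=sub(im,range(171,175),242,260,dark); pt=np.array([J(x) for x in ray("top",l,.03)]); print("pointer",pt)
th=np.arctan2(-q[0],q[1])
if th<.95: raise SystemExit
d=mk[:,1].mean()-pt[:,1].mean()
r=R(A+np.pi/2); arm.grip(.06); arm.move_to(W(.026,.0039,.14),r); f0=arm.current_force()
arm.move_l(W(.026,.0039,.066),feed=.1); print("down",arm.current_force()-f0)
arm.grip(.0); print("w",arm.current_width(),arm.current_grasp_force(),arm.current_t())
arm.move_l(W(.026,.0039+d,.066),feed=.05); arm.sleep(.2)
print("moved",d,J(arm.current_ee_pos()),arm.current_force()-f0,arm.current_width(),arm.current_t())
im=arm.snapshot("side"); np.save("pics/side3.npy",im)
im2=arm.snapshot("wrist"); np.save("pics/wrist3.npy",im2)
cv2.imwrite("pics/t3.png",np.hstack([cv2.resize(im[200:270,260:340,::-1],(400,350),interpolation=cv2.INTER_CUBIC),cv2.resize(im2[:,:,::-1],(400,350))]))
E
```

```text
[223 248  11  10  85] [-0.08095184  0.03717678] 0.08908037260786995 theta 1.140280393730313
red line [ 0.08216561 -0.09208627] 7.808481261489046e-05
pointer [[0.06793063 0.00333627]
 [0.06572281 0.00324526]
 [0.06351916 0.00308648]]
down [-0.28094132  0.0998924  -0.74479825]
w 0.01955951468308343 30.000406801700592 11.9417
moved -0.09530894471502024 [ 0.0260302 -0.0912845] [-0.87335986  3.7296197   4.86261079] 0.01979729955000946 14.2
```

View pics/t3.png

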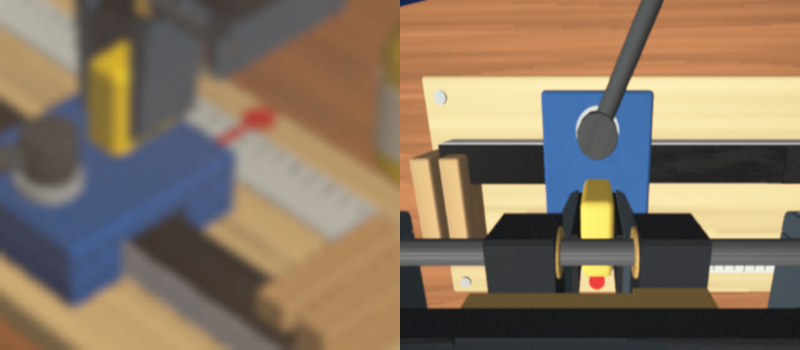

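The stop is gripped and sits near the red mark. In the wrist view the red disc lines up with the rib. I'll release, retreat upward and take a close wrist view for a fine check.

Run:
```python
from h import *
s=-.0913
arm.grip(.05); arm.move_l(W(.026,s,.20),feed=.25); arm.move_to(W(.15,s,.22),R(A+np.pi/2)); arm.sleep(.2)
c=arm.get_calibration("wrist"); im=arm.snapshot("wrist"); np.savez("pics/w4.npz",im=im,K=c["intrinsics"],T=c["cam_to_world"])
im2=arm.snapshot("top"); np.save("pics/top4.npy",im2)
def px(x,y,z):
    p=c["cam_to_world"]; v=np.linalg.inv(p)@np.r_[W(x,y,z),1]; v=c["intrinsics"]@v[:3]; return v[:2]/v[2]
print(px(.069,s,.03),px(.09,-.092,.021),px(.069,s+.02,.03),arm.current_t())
cv2.imwrite("pics/t4.png",np.hstack([im[:,:,::-1],cv2.resize(im2[140:260,250:330,::-1],(256,384))]))
```

```text
[252.02268805  94.75813068] [251.4049855  114.53543026] [270.72098108  94.75380621] 16.4833
```

View pics/t4.png

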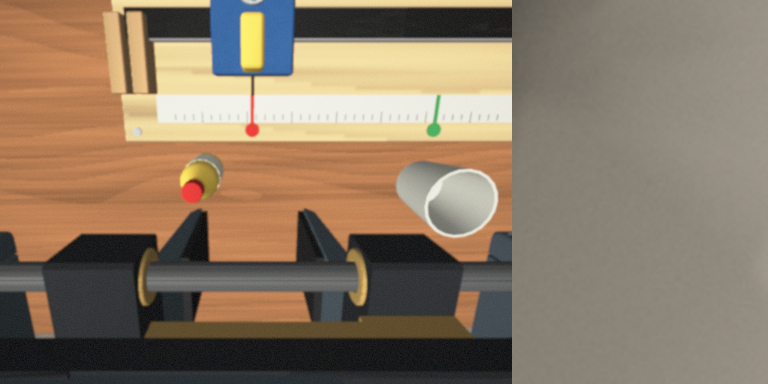

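The wrist view shows the black pointer at column ≈253, rows 76–96. It meets the red line at column ≈252, rows 96–124, so they agree to under a millimetre. The top view is hidden by the arm. I'll measure this precisely and then close in small force-watched steps.

```bash
cat >> h.py <<'E'
def wristcheck(im,c):
    l=sub(im,range(99,122),243,262,redness); a=np.array([J(x) for x in ray("wrist",l,.021,c)])
    k=sub(im,range(80,93),243,262,dark); b=np.array([J(x) for x in ray("wrist",k,.03,c)])
    print("red y",np.median(a[:,1]),a[:,1].std(),"pointer y",np.median(b[:,1]),b[:,1].std(),np.round(b[-1],4),"diff mm",1e3*(np.median(b[:,1])-np.median(a[:,1])))
    print(np.round(l[::6],2).tolist(),np.round(k[::4],2).tolist())
E
python3 - <<'E'
from h import *
d=np.load("pics/w4.npz"); wristcheck(d["im"],{"intrinsics":d["K"],"cam_to_world":d["T"]})
E
```

```text
red y -0.09158233957891199 7.909961477859866e-05 pointer y -0.09108768951598521 1.5384514934772543e-05 [ 0.0662 -0.0911] diff mm 0.49465006292677416
[[251.9, 99.0], [251.9, 105.0], [251.73, 111.0], [251.78, 117.0]] [[252.23, 80.0], [252.22, 84.0], [252.22, 88.0], [252.21, 92.0]]
```

The pointer is within 0.5 mm of the red mark. Now closing in small steps, stopping first at the onset of the bite.

```bash
cat >> h.py <<'E'
S=-.0911; Z=.088
def rd(f0,th,n=4):
    F=[];G=[]
    for _ in range(n): F.append(arm.current_force()-f0);G.append(arm.current_grasp_force());arm.sleep(.015)
    e=arm.current_ee_pos(); q=J(e)-[-.026,S]
    return -np.mean(F,0)@shut(th),np.mean(F,0),np.mean(G),np.arctan2(-q[0],q[1])
E
python3 - <<'E'
from h import *
arm.grip(.030)
p,r=knob(S,1.14,.17); arm.move_to(p,r); arm.sleep(.1)
f0=np.mean([(arm.current_force(),arm.sleep(.02))[0] for _ in range(8)],0); np.save("f0.npy",f0); print(f0,arm.current_width())
arm.move_l(knob(S,1.14,Z)[0],feed=.12); print("down",arm.current_force()-f0)
th=1.14
while th>.05:
    th-=.05 if th>.75 else .02
    p,r=knob(S,th,Z); arm.move_l(p,r,feed=.05)
    f,F,g,tr=rd(f0,th); print(round(th,3),"f %.1f"%f,np.round(F,1),"g %.1f tr %.3f"%(g,tr),round(arm.current_t(),1))
    if f>5: break
E
```

```text
[ 0.03700767 -0.04450574  0.21057358] 0.03019243091536324
down [-0.83720875 -0.09967303  0.81284611]
1.09 f 0.4 [ 0.2 -0.6 -0.2] g 0.0 tr 1.090 19.4
1.04 f -0.1 [ 0.4 -0.1 -0. ] g 0.0 tr 1.041 19.7
0.99 f -0.6 [ 0.2  0.5 -0.5] g 0.0 tr 0.991 20.0
0.94 f 0.0 [-0.2  0.2 -0.5] g 0.0 tr 0.941 20.4
0.89 f 0.2 [ 0.1 -0.4 -0.5] g 0.0 tr 0.891 20.7
0.84 f -0.0 [ 0.2 -0.1  0.2] g 0.0 tr 0.840 21.0
0.79 f -0.1 [ 0.2 -0.1  0.1] g 0.0 tr 0.791 21.3
0.74 f 0.2 [-0.4  0.1 -0.4] g 0.0 tr 0.740 21.6
0.72 f 1.2 [-0.8 -0.9  0.5] g 0.6 tr 0.721 21.9
0.7 f 1.6 [-1.1 -1.2  0.2] g 0.6 tr 0.700 22.3
0.68 f 1.2 [-0.9 -0.9  0.1] g 0.5 tr 0.680 22.6
0.66 f 1.2 [-0.7 -1.   0.4] g 0.4 tr 0.660 22.9
0.64 f 1.1 [-0.9 -0.7  0.5] g 0.4 tr 0.640 23.2
0.62 f 1.1 [-0.9 -0.7 -0.5] g 0.4 tr 0.619 23.5
0.6 f 0.9 [-0.8 -0.5 -0.1] g 0.5 tr 0.599 23.8
0.58 f 1.8 [-1.5 -1.   0.7] g 0.7 tr 0.580 24.2
0.56 f 2.1 [-1.7 -1.3  1.2] g 1.2 tr 0.560 24.5
0.54 f 3.2 [-2.6 -1.9  1.7] g 1.6 tr 0.540 24.8
0.52 f 4.2 [-3.3 -2.8  2.1] g 2.0 tr 0.521 25.1
0.5 f 4.7 [-3.7 -3.1  2.6] g 2.4 tr 0.501 25.4
0.48 f 5.6 [-4.3 -3.8  3.9] g 2.7 tr 0.482 25.7
```

The bite starts near tool angle 0.585. Readings at rest run about 2 N below the moving force: 1.1 N in free swing against the stated 3 N. So 9 N moving corresponds to about 7 N at rest, at roughly 0.45. I'll finish in fine, slow steps.

Run:
```python
from h import *
f0=np.load("f0.npy")
for th in(.472,.464,.456,.449,.443):
    p,r=knob(S,th,Z); arm.move_l(p,r,feed=.02)
    i=-(arm.current_force()-f0)@shut(th)
    f,F,g,tr=rd(f0,th); print(th,"inst %.1f f %.1f"%(i,f),np.round(F,1),"tr %.3f"%tr,round(arm.current_t(),1))
    if f>7.6 or i>9.8: break
p,r=knob(S,th+.075,Z); arm.move_l(p,r,feed=.02)
print("back",rd(f0,th)[:2])
p[2]=.20; arm.move_l(p,feed=.2)
arm.move_to(W(.15,-.0913,.22),R(A+np.pi/2)); arm.sleep(.2)
c=arm.get_calibration("wrist"); im=arm.snapshot("wrist"); wristcheck(im,c); im2=arm.snapshot("side"); print(arm.current_t())
k=red(im2,(200,200,300,270)); 
cv2.imwrite("pics/t5.png",np.hstack([cv2.resize(im[:200,60:360,::-1],(420,280)),cv2.resize(im2[170:270,220:340,::-1],(336,280))]))
```

```text
0.472 inst 6.7 f 6.6 [-5.1 -4.6  3.9] tr 0.476 26.1
0.464 inst 7.2 f 7.3 [-5.5 -5.5  4.1] tr 0.468 26.4
0.456 inst 6.8 f 7.1 [-5.3 -5.3  4.5] tr 0.461 26.7
0.449 inst 7.9 f 7.7 [-5.8 -6.   4.3] tr 0.455 27.0
back (np.float64(2.8638787779322925), array([-2.47574227, -1.47021564, -0.12277403]))
red y -0.09165579860259279 2.9913093772664482e-05 pointer y -0.09086513511789669 1.6962469614952067e-05 [ 0.0669 -0.0909] diff mm 0.7906634846960997
[[251.38, 99.0], [251.37, 105.0], [251.37, 111.0], [251.45, 117.0]] [[252.07, 80.0], [252.07, 84.0], [252.04, 88.0], [252.06, 92.0]]
29.625
```

View pics/t5.png

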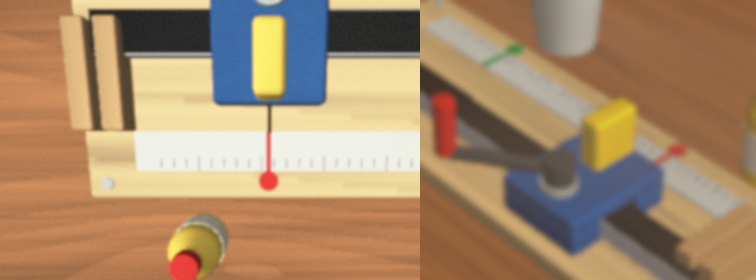

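After release the lever sprang back a little and held, and the pointer is 0.8 mm from the red line's centre, within the line's width. The squeeze peaked at 7.7 N at rest, about 9.5 N moving, which only just counts as firm. There is time left, so I'll squeeze slightly deeper, still clear of 12 N.

Run:
```python
from h import *
p,r=knob(S,.56,.17); arm.move_to(p,r); arm.sleep(.2)
f0=np.mean([(arm.current_force(),arm.sleep(.02))[0] for _ in range(8)],0)
arm.move_l(knob(S,.56,Z)[0],feed=.1); print("down",rd(f0,.56)[:2])
for th in(.54,.52,.50,.48,.465,.457,.45,.444,.438,.432):
    p,r=knob(S,th,Z); arm.move_l(p,r,feed=.02)
    i=-(arm.current_force()-f0)@shut(th)
    f,F,g,tr=rd(f0,th); print(th,"inst %.1f f %.1f"%(i,f),"tr %.3f"%tr,round(arm.current_t(),1))
    if f>8.4 or i>9.5: break
p,r=knob(S,th+.12,Z); arm.move_l(p,r,feed=.03)
print("back",rd(f0,th)[:2])
p[2]=.20; arm.move_l(p,feed=.2)
arm.move_to(W(.15,-.0913,.22),R(A+np.pi/2)); arm.sleep(.2)
c=arm.get_calibration("wrist"); im=arm.snapshot("wrist"); wristcheck(im,c); im2=arm.snapshot("side")
print(arm.current_t()); np.save("pics/s6.npy",im2)
cv2.imwrite("pics/t6.png",np.hstack([cv2.resize(im[:240,60:360,::-1],(375,300)),cv2.resize(im2[140:300,180:380,::-1],(375,300))]))
```

```text
down (np.float64(0.4227769618057549), array([-0.43634261, -0.09523184,  0.25351555]))
0.54 inst 0.2 f -0.1 tr 0.539 32.3
0.52 inst 2.0 f 3.1 tr 0.522 32.6
0.5 inst 4.0 f 4.6 tr 0.503 33.0
0.48 inst 4.9 f 5.1 tr 0.484 33.3
0.465 inst 6.6 f 6.5 tr 0.470 33.6
0.457 inst 6.6 f 6.7 tr 0.463 33.9
0.45 inst 6.7 f 6.9 tr 0.457 34.2
0.444 inst 8.0 f 7.7 tr 0.452 34.5
0.438 inst 7.7 f 7.5 tr 0.446 34.9
0.432 inst 7.7 f 8.1 tr 0.440 35.2
back (np.float64(-0.20974830211895426), array([ 0.34274081, -0.25762825,  0.01904282]))
red y -0.09164294099378965 3.140550390308078e-05 pointer y -0.09085751002691525 1.7160914059915152e-05 [ 0.0668 -0.0909] diff mm 0.7854309668744036
[[251.37, 99.0], [251.36, 105.0], [251.38, 111.0], [251.43, 117.0]] [[252.06, 80.0], [252.05, 84.0], [252.06, 88.0], [252.05, 92.0]]
37.8
```

View pics/t6.png

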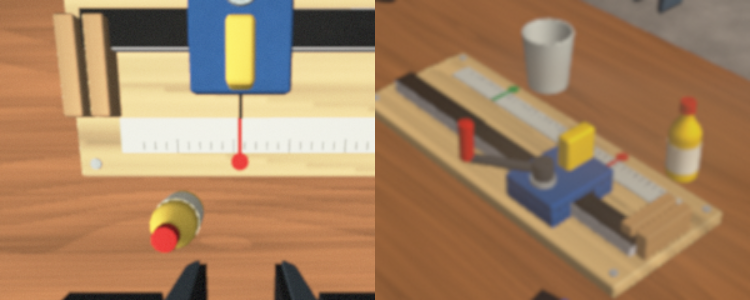

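The clamp held: the pointer did not move during the second squeeze and stands on the red line. The cup and glue bottle look undisturbed, the battery pack was never approached, and the gripper is clear of everything. Handing in.

```bash
python3 -c "
from rig import arm
print(arm.sign_off())"
```

```text
the job is handed in; nothing more can be done
None
```

The job is handed in at about 38 s of the 61 s: the lever was opened to about 1.14 rad, the stop slid until its pointer was about 0.8 mm from the red line's centre (still on the 4 mm line), and the clamp swung shut to about 8 N measured at rest (an estimated 10 N while moving, under the 12 N limit) and let go.

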